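# Change the vial roller to third gear and start it

## Robot

A 6-joint arm with a two-finger parallel gripper is mounted at the origin on a cart in front of the work surface, level with it; the furniture and walls round the work are solid. World frame = base frame: x ahead of the robot, y to its left, z up, the work surface at z = 0. Lengths are in m, angles in rad, forces in N, time in s.
With the tool pointing down it reaches from about 0.325 to 0.85 m from the base axis. Payload 15.5 kg.
Tool frame: the origin (TCP) lies at the very end of the fingers, on their centre line; the grasp point (between the pads) lies 19 mm behind it; z points along the fingers, y is the line along which they close (so a half turn about z gives the same grasp; the last joint's range is limited). The gripper opens to 91 mm and grips with 3 to 60 N. Pads are 32 mm wide; open, the fingers measure 118 mm over their backs; the gripper's body (76 mm by 178 mm) begins 60 mm behind the grasp point.
Start: joints at [1.212, 0.494, 1.345, -0, 1.302, -0.096], TCP at [0.163, 0.603, 0.214] pointing down, gripper open.
Joint ranges: [-2.91, 2.91], [-0.82, 2.16], [0.22, 2.67], [-1.22, 4.37], [0.12, 2.79], [-3.08, 3.08]. Speed limits (rad/s): [1.89, 1.89, 2.57, 3.01, 3.01, 3.01].

## Interface

Orientations are given as a 3x3 rotation matrix whose columns are the frame's x, y, z axes.
In Python, from station import * gives the robot as it stands.
- The arm moves only by the tool apply_moves, never from a script. Its arguments are lists of equal length, an entry for each row: "dp": the shift along the tool's x, y, z normalised to -1 to 1, where 1 is 0.06 m, a list of three; "spin": the turn about the tool's z normalised to -1 to 1, where 1 is 8 degrees. In form: {"dp": [[x, y, z], ...], "spin": [spin, ...]}. A call has 1 to 5 rows; each row shifts and turns the commanded pose from where the row before left it, along the tool's axes as they then stand; what a row does not reach is not made up. A row lasts 1/8 s, in which the tool goes at most 62.5 mm and 10.7 degrees, less where a joint would pass 70% of its speed; a pose out of reach is approached as far as the arm can. A call with a number of a shift or a turn outside -1 to 1 is refused whole. A call with a gripper value outside its range is refused whole. "hand" is the gripper command: -1 is fully open, 1 is shut, values between are in proportion, set as the call begins (left out, the last holds). The fingers move at their own pace and stop on an object; "squeeze" is the grip in N (left out, the last holds). Time passes only in rows, so rows that do not move let the fingers close. It gives the time, the measured TCP pose, the force, the opening and the grip force at its end, in the units of the state.
- get_obs(): the state, without advancing time (a new reading comes with each control period).
- capture(name): name is "side" or "top" or "wrist"; returns the picture (420x560x3 uint8, red, green, blue); there is no depth.
- camera_params(name): a dict with "camera_matrix" (3x3 intrinsics, pixels), "dist" ([k1, k2, p1, p2, k3] as OpenCV has them; the pictures are not rectified), "cam_to_world" (4x4, takes a point from camera to world coordinates). Camera axes: x right, y down, z forward; pixel columns grow to the right and rows downward; lengths in m; the calibration is good to about 2 mm. A picture is of the moment at which its call begins: read the wrist's pose just before it. camera_params takes no time and is no camera call; for the wrist camera it gives the pose at the moment of the call.
- job_done(): hands the job in; it is judged then, once.
The state is a dict: "t": time; "joint_pos": joint angles; "qvel": joint speeds; "tau": joint torques, N m; "ee_pos": TCP position; "ee_rot": TCP orientation; "force": force on the tool from outside, world axes, zero at the start; "wrist_torque": the same for the moment, N m; "opening": opening from 0.0 (shut) to 1.0 (fully open); "finger_force": force on a finger pad.
Only numpy, scipy, OpenCV 4.12 (cv2) and the standard library are available. Lean on these libraries where they do the work, as an engineer would, in place of code of your own. Each camera call takes 0.05 s, during which the arm holds its last target. There are 200 camera calls.

## Task

The gear lever of the vial roller on the bench has been left on the left-hand side of its H-shaped gate. With closed fingertips, push it through the gate into third gear (the far right slot, marked with three dots) until it is fully home, without gripping the knob or forcing the lever; then press the start button right down and let it spring back. Leave the vials on the rollers and the things standing round the machine where they are.

Things in the scene. Friction and masses are not known exactly. Their poses are not given: they have to be found in the camera images.
- vial_roller: the machine, fixed to the bench, turned 3 to 26 degrees clockwise (from above): a white gearbox, 150 x 150 mm, 70 mm high, with a 138 mm wide bed of black rollers on its right (rollers' top 73 mm, end frame 82 mm high). Origin on the bench under the middle of gearbox and gate; x to the machine's far side, y to its left, z up.
- gate_neutral (a point): middle of the gate: steel plate 80 x 76 mm on the gearbox, top 76 mm above the bench, with an H-shaped opening: slots along vial_roller's x, 48 mm long, 14 mm wide, at y = +14 and -14 mm, joined by a 14 mm wide cross channel along y at x = 0 (neutral). Its islands have rounded noses. Dots number the slots: 1 far left, 2 near left, 3 far right, 4 near right.
- slot_3 (a point): where the lever's rod stands when home in third gear, at the plate's top: x = +19, y = -14 mm in vial_roller's frame, 76 mm above the bench; three dots beyond it
- lever_knob (a point): centre of the black ball knob (30 mm across) on the lever, a 10 mm steel rod. The lever tilts about a point 8 mm above vial_roller's origin; the knob centre is 140 mm from there. In vial_roller's frame: left column y about +30 mm, right -30; neutral x = 0, z about 145; home in a far slot x about +39, in a near slot -39, z about 140.
- gear_lever (a joint): near-far tilt of the lever, rad: 0 in neutral, + to the far side, - to the near side; stops at +-0.284. It can leave 0 only in the left or right column. At the start anywhere from home in the near left slot to home in the far left slot. The lever takes about 3 N at the knob and stays where it is left.
- gate_cross (a joint): left-right tilt of the lever, rad: - to the machine's left, + to its right; stops at +-0.241; about -0.21 in the left column (start) and +0.21 in the right one. It can pass between them only with gear_lever near 0 (within about 0.03; the rounded noses help it in).
- start_button (a joint): travel of the start button, m: 0 released, 0.005 fully down, + down; a spring returns it; about 5 N hold it fully down.
- start_button_top (a point): centre of the top of the start button: a black round push button, 22 mm across, in a grey round housing on the gearbox's near left corner, pressed straight down; x = -55, y = +54 mm in vial_roller's frame, 91 mm above the bench
- vial_1_centre (a point): centre of a capped sample vial (27 mm across, 68 mm long) lying on the near pair of rollers, axis along the rollers; stays there
- vial_2_centre (a point): centre of a like vial lying on the far pair of rollers; stays there
- vial_3_centre (a point): centre of a like vial standing upright behind the gearbox; stays there
- bottle_centre (a point): centre of a square white sample bottle, 54 x 54 x 103 mm, standing behind the roller bed; stays there
- cap_centre (a point): centre of a loose screw cap, 41 mm across, 20 mm high, lying in front of the roller bed; stays there
- tower_edge (a point): top of the near right-hand upright edge of the black computer tower (400 mm deep, 174 mm wide, 397 mm high, solid, fixed) that stands to the left of the machine; its right side runs from this edge away from the robot, turned 18 degrees clockwise from the robot's x. Keep the arm clear of it.

How it is judged:
On the way, in this order (a step that is already met when the one before it is completed fails the run):
1. the lever is fully home in third gear, the far right slot (value of joint gate_cross above 0.17 rad and value of joint gear_lever above 0.24 rad), for 0.2 s.
2. the start button is pressed down (value of joint start_button above 0.0035 m), for 0.05 s.
At the end, for the whole second after the job is handed in: the lever stands in the far right slot, tilted at least 0.24 rad to the far side (the knob within about 5 mm of its stop); the start button has been pressed and is up again; the two vials lie within 12 mm, the standing vial, the bottle and the cap within 15 mm of where they were (all of step 1 and value of joint start_button below 0.001 m and distance of each of vial_1_centre, vial_2_centre from where it was at the start of the episode below 0.012 m and distance of each of vial_3_centre, bottle_centre, cap_centre from where it was at the start of the episode below 0.015 m); the robot touches nothing.
It fails at once if the start button is pressed while the lever is not home in third gear (value of joint start_button above 0.0025 m and (value of joint gate_cross below 0.17 rad or value of joint gear_lever below 0.23 rad)).
It fails at once if the knob is taken between the fingers (distance between the grasp point and lever_knob below 0.018 m).
It fails at once if the lever is forced (more than 50 N) (contact force between the fingers and gear_lever above 50 N).
It fails at once if a vial is lifted or knocked off the rollers, or another thing is pushed away (distance of any of vial_1_centre, vial_2_centre, vial_3_centre, bottle_centre, cap_centre from where it was at the start of the episode above 0.02 m).
It also fails if it takes over 54 s, if anything falls off the work surface, if the arm or the gripper's body presses on something with over 40 N, if the wrist force passes 120 N, or if a joint passes its speed limit or range.

## Working session

There is one attempt and no reset: what is moved stays moved. The work goes in short steps, Python scripts to look and compute and a tool call to move; the robot and the scene stay as the last step left them, time stands still between calls to the robot, and variables do not carry over. Pictures are saved under pics/ and viewed, at most 10 in all, crops included, and the job is handed in when it is done.

Besides the shell and the picture viewer there is one more tool, called by a JSON object that holds its "name" and its "arguments". apply_moves: Moves the arm, as the interface text tells. Scaled input: -1 to 1 covers 0.06 m each way for a shift and 8 degrees each way for a turn. Its arguments: {"type":"object","properties":{"dp":{"type":"array","items":{"type":"array","items":{"type":"number"}}},"spin":{"type":"array","items":{"type":"number"}},"hand":{"type":"number"},"squeeze":{"type":"number"}},"required":["dp","spin"]}

```bash
mkdir -p pics; python3 - <<'E'
from station import *
import cv2,numpy as np
o=get_obs();print(o['t'],o['ee_pos'],np.round(o['ee_rot'],3).tolist(),o['opening'])
for n in ['top','side']:
    im=capture(n);cv2.imwrite(f'pics/{n}0.png',im[:,:,::-1])
    p=camera_params(n);print(n,np.round(p['cam_to_world'],3).tolist(),p['camera_matrix'].tolist(),p['dist'])
E
```

```text
0.0 [0.1628312  0.60301125 0.21332207] [[-0.965, 0.261, -0.0], [0.261, 0.965, -0.001], [0.0, -0.001, -1.0]] 0.9967321404216641
top [[0.018, -0.993, 0.112, 0.4], [-1.0, -0.017, 0.011, -0.092], [-0.009, -0.113, -0.994, 1.153], [0.0, 0.0, 0.0, 1.0]] [[380.9203178911696, 0.0, 281.71620218402836], [0.0, 380.9203178911696, 216.1079840286391], [0.0, 0.0, 1.0]] [0.0296628 0.        0.        0.        0.       ]
side [[0.268, -0.815, 0.513, -0.009], [-0.963, -0.231, 0.135, -0.232], [0.008, -0.531, -0.847, 1.125], [0.0, 0.0, 0.0, 1.0]] [[469.78758166593656, 0.0, 281.23787234648023], [0.0, 469.78758166593656, 212.00494455899297], [0.0, 0.0, 1.0]] [0.02781173 0.         0.         0.         0.        ]
```

View pics/top0.png

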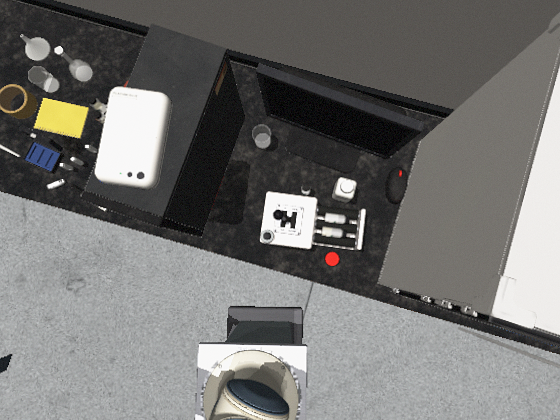

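View pics/side0.png

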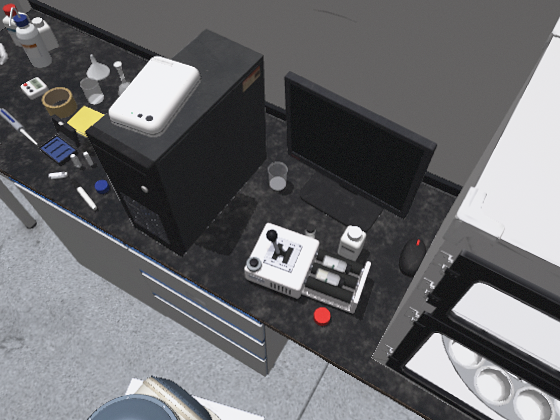

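The overview shows the gearbox at about (290,220) in the top view and (283,260) in the side view, with the lever left of the gate. The tower is left of the machine. I'll enlarge both.

```bash
python3 - <<'E'
import cv2,numpy as np
a=cv2.imread('pics/top0.png')[180:270,250:380]; b=cv2.imread('pics/side0.png')[215:335,235:385]
cv2.imwrite('pics/topc.png',cv2.resize(a,None,fx=6,fy=6,interpolation=cv2.INTER_CUBIC))
cv2.imwrite('pics/sidec.png',cv2.resize(b,None,fx=5,fy=5,interpolation=cv2.INTER_CUBIC))
E
```

```text
(no output)
```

View pics/topc.png

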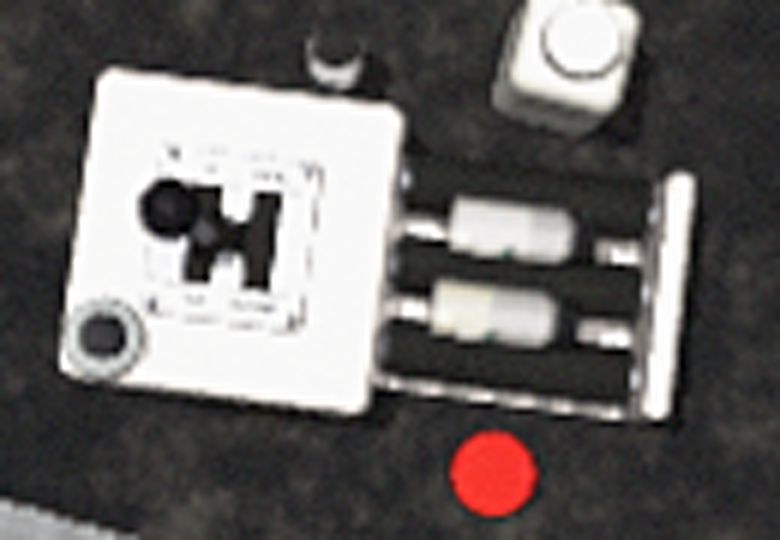

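View pics/sidec.png

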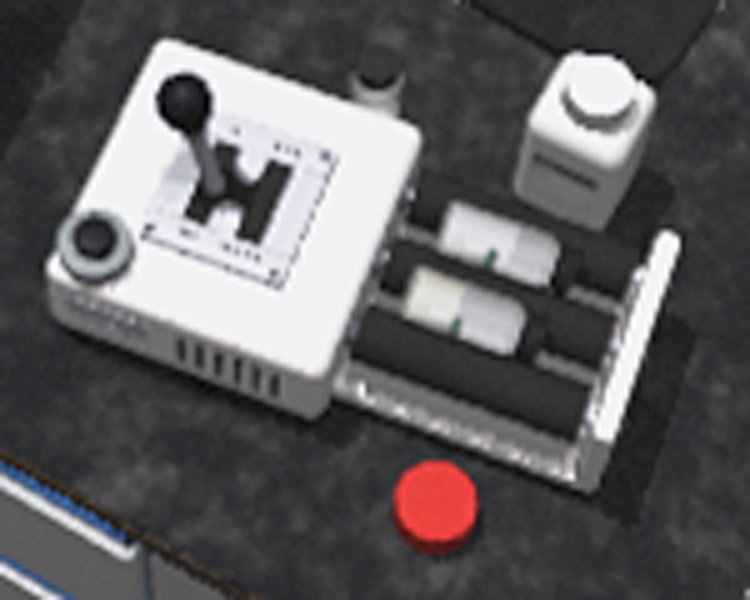

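```bash
cat > h.py <<'E'
from station import *
import cv2,numpy as np
from scipy.optimize import least_squares
P={n:camera_params(n) for n in('top','side')}
def proj(n,X,p=None):
    p=p or P[n];T=np.linalg.inv(p['cam_to_world'])
    return cv2.projectPoints(np.atleast_2d(X).astype(float),cv2.Rodrigues(T[:3,:3])[0],T[:3,3],p['camera_matrix'],np.array(p['dist']))[0][:,0]
def m2w(m,X):
    c,s=np.cos(m[2]),np.sin(m[2]);X=np.atleast_2d(X)
    return np.c_[m[0]+c*X[:,0]-s*X[:,1],m[1]+s*X[:,0]+c*X[:,1],X[:,2]]
E
cat > fit.py <<'E'
from h import *
C=np.array([[.075,.075,.07],[.075,-.075,.07],[-.075,-.075,.07],[-.075,.075,.07],[-.055,.054,.091]])
t=(np.array([[97,65],[408,100],[368,418],[55,380],[102,335],[169,207]])+.5)/6-.5+[250,180]
s=(np.array([[153,36],[424,120],[331,388],[45,263],[95,237],[184,102]])+.5)/5-.5+[235,215]
def f(v,full=False):
    X=np.r_[m2w(v[:3],C),m2w(v[:3],v[3:6])]
    return np.r_[proj('top',X)-t,proj('side',X)-s].ravel()
r=least_squares(f,[.45,-.1,-.15,0,.03,.145],loss='soft_l1')
print(np.round(r.x,4),np.degrees(r.x[2]));print(np.round(f(r.x).reshape(-1,2),2).tolist())
print('button,slot3,knob',m2w(r.x,[[-.055,.054,.091],[.019,-.014,.076],r.x[3:6]]).round(4))
print(np.round(camera_params('wrist')['cam_to_world'],3))
# other objects
for n,u,z in [('bottle',(586,38),.103),('vial3',(335,48),.068),('cap',(493,472),.02)]:
    q=(np.array(u)+.5)/6-.5+[250,180]
    g=least_squares(lambda w:proj('top',[w[0],w[1],z])[0]-q,[.5,-.1]).x;print(n,g.round(3))
# tower edge, top pixel (200,236)?
print(proj('top',[[.45,.1,.397]]))
E
python3 fit.py
```

```text
[ 0.5126 -0.0987 -0.0993  0.0045  0.0301  0.1383] -5.691032804103594
[[-0.31, 0.61], [-0.39, 0.73], [0.6, -0.28], [0.24, -0.17], [0.24, 0.76], [-0.22, 0.07], [0.74, -1.41], [0.79, 0.18], [-0.62, -2.37], [-0.72, 1.8], [-0.03, -0.8], [0.21, -0.01]]
button,slot3,knob [[ 0.4632 -0.0395  0.091 ]
 [ 0.5301 -0.1145  0.076 ]
 [ 0.52   -0.0692  0.1383]]
[[ 0.261  0.934  0.244  0.094]
 [ 0.965 -0.252 -0.067  0.622]
 [-0.001  0.253 -0.967  0.384]
 [ 0.     0.     0.     1.   ]]
bottle [ 0.607 -0.262]
vial3 [ 0.607 -0.147]
cap [ 0.406 -0.229]
[[189.22551571 232.3291239 ]]
```

{"name": "apply_moves", "arguments": {"dp": [[-0.6,-0.72,0],[-0.6,-0.72,0],[-0.6,-0.72,0],[-0.6,-0.72,0],[-0.6,-0.72,0]], "spin": [0,0,0,0,-0.2], "hand": 1}}

```text
t: 0.72
ee_pos: [0.2808, 0.3463, 0.2138]
ee_rot: [[-0.973, 0.233, 0.0], [0.233, 0.973, -0.0], [-0.0, -0.0, -1.0]]
force: [1.3, 0.3, 0.4]
opening: 0.484
finger_force: 0.0
```

{"name": "apply_moves", "arguments": {"dp": [[-0.4,-0.7,0.1],[-0.4,-0.7,0.1],[-0.4,-0.7,0],[-0.4,-0.7,0],[-0.4,-0.7,0]], "spin": [-0.2,-0.2,-0.2,-0.2,-0.2]}}

```text
t: 1.35
ee_pos: [0.361, 0.1185, 0.2019]
ee_rot: [[-0.995, 0.095, 0.0], [0.095, 0.995, 0.0], [-0.0, 0.0, -1.0]]
force: [0.2, 0.6, -0.4]
opening: 0.005
finger_force: 0.0
```

{"name": "apply_moves", "arguments": {"dp": [[-0.2,-0.5,0],[-0.2,-0.5,0],[-0.3,-0.5,0],[-0.3,-0.3,0],[0,0,0]], "spin": [0,0,0,0,0]}}

```text
t: 1.98
ee_pos: [0.411, 0.0056, 0.2018]
ee_rot: [[-0.995, 0.098, 0.0], [0.098, 0.995, -0.0], [-0.0, -0.0, -1.0]]
force: [-0.6, -0.1, -0.4]
opening: 0.007
finger_force: 0.0
```

```bash
python3 - <<'E'
from h import *
import pickle
o=get_obs();print(o['t'],o['ee_pos'],np.round(o['ee_rot'],3).tolist(),o['opening'])
p=camera_params('wrist');im=capture('wrist');pickle.dump(p,open('w1.pkl','wb'))
cv2.imwrite('pics/w1.png',cv2.resize(im[:,:,::-1],(800,600),interpolation=cv2.INTER_CUBIC));cv2.imwrite('pics/w1raw.png',im[:,:,::-1])
E
```

```text
1.975 [0.41099237 0.00561857 0.20179154] [[-0.995, 0.098, 0.0], [0.098, 0.995, -0.0], [-0.0, -0.0, -1.0]] 0.006585405368414815
```

View pics/w1.png

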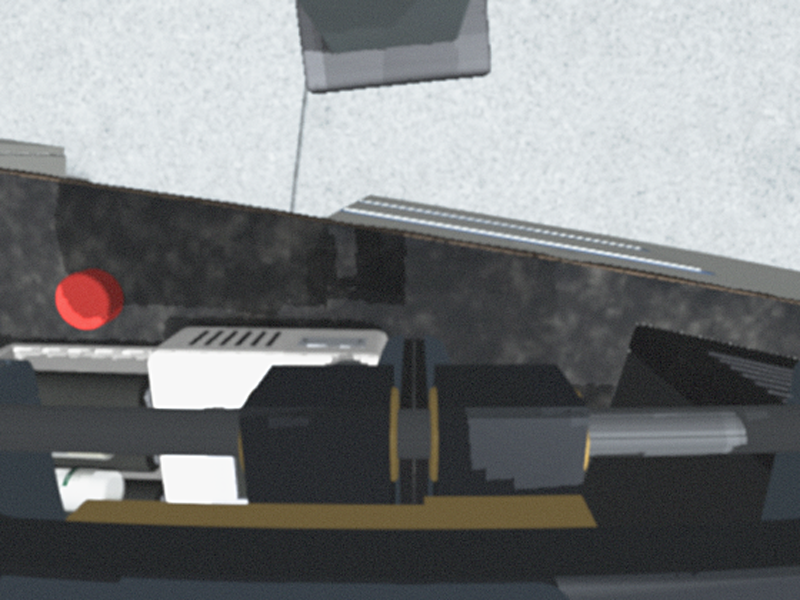

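The wrist view is upside down and the fingers hide everything ahead; only the cap (90,300) and the near left gearbox edge (270,340) show. I'll go beyond the machine, high up, and look back.

{"name": "apply_moves", "arguments": {"dp": [[-0.4,-0.3,-0.5],[-0.7,-0.3,-0.3],[-0.7,-0.3,0],[-0.7,-0.3,0],[-0.7,-0.3,0]], "spin": [0,0,0,0,0]}}

```text
t: 2.65
ee_pos: [0.5933, -0.1009, 0.2498]
ee_rot: [[-0.995, 0.095, -0.001], [0.095, 0.995, 0.0], [0.001, 0.0, -1.0]]
force: [0.4, 1.0, 0.2]
opening: 0.005
finger_force: 0.0
```

{"name": "apply_moves", "arguments": {"dp": [[0,0,0],[0,0,0]], "spin": [0,0]}}

```text
t: 2.9
ee_pos: [0.5917, -0.1002, 0.2495]
ee_rot: [[-0.995, 0.095, -0.001], [0.095, 0.995, 0.001], [0.001, 0.0, -1.0]]
force: [-0.7, 0.1, 0.2]
opening: 0.005
finger_force: 0.0
```

```bash
python3 - <<'E'
from h import *
import pickle
o=get_obs();print(o['t'],o['ee_pos'],np.round(o['ee_rot'],3).tolist(),o['opening'])
p=camera_params('wrist');im=capture('wrist');pickle.dump(p,open('w2.pkl','wb'))
cv2.imwrite('pics/w2.png',cv2.resize(im[:,:,::-1],(800,600),interpolation=cv2.INTER_CUBIC));cv2.imwrite('pics/w2raw.png',im[:,:,::-1])
print(p['camera_matrix'],p['dist'])
m=[ 0.5126,-0.0987,-0.0993];print((proj('w',m2w(m,[[0,0,.076],[0.0045,.03,.138],[-.055,.054,.091]]),p)+.5)*800/560)
E
```

```text
2.9 [ 0.59174033 -0.100248    0.24949836] [[-0.995, 0.095, -0.001], [0.095, 0.995, 0.001], [0.001, 0.0, -1.0]] 0.004592350763463651
[[371.58511688   0.         289.35222296]
 [  0.         371.58511688 216.03841554]
 [  0.           0.           1.        ]] [-0.07844235  0.          0.          0.          0.        ]
[[403.6875099  159.00897495]
 [459.52861095 165.35582067]
 [495.96040392  62.4773154 ]]
```

View pics/w2.png

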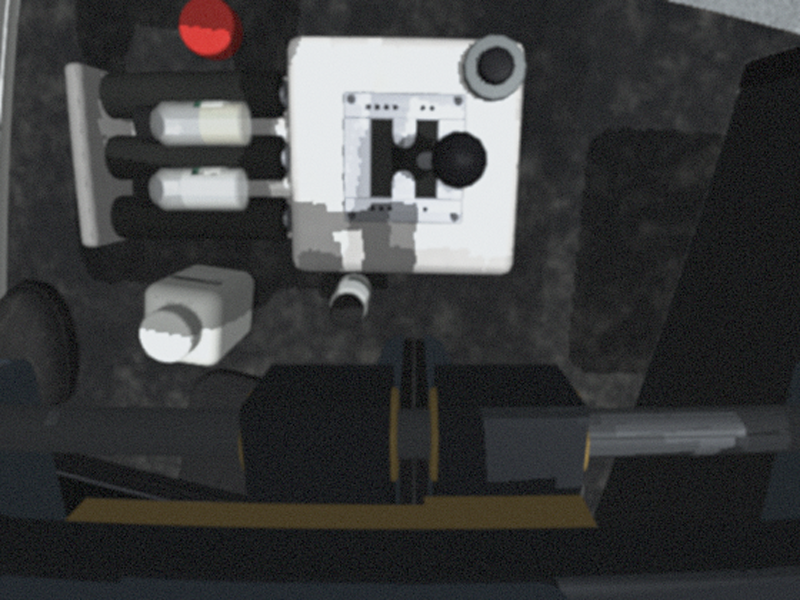

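The gate is clearly visible in this view: plate corners near (344,93), (466,93), (463,223) and (344,222), button (497,66), knob (459,159). The lever is in the left column near neutral. I'll refine the fit with these points.

```bash
cat > fit2.py <<'E'
from h import *
import pickle
p=pickle.load(open('w2.pkl','rb'))
X0=np.array([[-.075,-.075,.07],[.075,.075,.07],[.075,-.075,.07],[-.04,-.038,.076],[-.04,.038,.076],[.04,.038,.076],[.04,-.038,.076],[-.055,.054,.091],[.024,-.014,.076],[-.024,-.014,.076]])
w=(np.array([[288,36],[518,275],[293,272],[344,93],[466,93],[463,223],[344,222],[497,66],[381.5,197],[381.5,119],[459,159]])+.5)*.7-.5
C=np.array([[.075,.075,.07],[.075,-.075,.07],[-.075,-.075,.07],[-.075,.075,.07],[-.055,.054,.091]])
t=(np.array([[97,65],[408,100],[368,418],[55,380],[102,335],[169,207]])+.5)/6-.5+[250,180]
def knob(a,b):
    v=np.array([np.tan(a),-np.tan(b),1]);return np.array([0,0,.008])+.14*v/np.linalg.norm(v)
def f(v,top=1):
    k=knob(v[3],v[4]);R=(proj('w',m2w(v,np.vstack([X0,k])),p)-w).ravel()
    return np.r_[R,(proj('top',m2w(v,np.vstack([C,k])))-t).ravel()] if top else R
for top in (0,1):
    r=least_squares(f,[.51,-.1,-.1,0,-.21],args=(top,),loss='soft_l1')
    print(np.round(r.x,4),np.round(f(r.x,top).reshape(-1,2),1).tolist())
    print('knob',knob(*r.x[3:5]),m2w(r.x,knob(*r.x[3:5])).round(4),'btn',m2w(r.x,[[-.055,.054,.091]]).round(4))
E
python3 fit2.py
```

```text
[ 0.513  -0.0979 -0.1057  0.0087 -0.205 ] [[-3.0, -1.0], [-1.8, 0.5], [-0.2, 1.1], [-0.6, -0.7], [0.6, 0.1], [0.1, 0.4], [0.9, 0.3], [0.3, -1.9], [0.6, 0.4], [0.5, 0.1], [0.0, 0.0]]
knob [0.00119748 0.02849394 0.14506444] [[ 0.5172 -0.0697  0.1451]] btn [[ 0.464  -0.0384  0.091 ]]
[ 0.513  -0.0979 -0.106   0.0093 -0.2052] [[-3.0, -1.0], [-1.8, 0.6], [-0.3, 1.1], [-0.7, -0.7], [0.6, 0.2], [-0.0, 0.4], [0.8, 0.3], [0.3, -1.9], [0.6, 0.4], [0.4, 0.2], [-0.0, 0.2], [-0.4, 0.3], [-0.5, 0.8], [0.1, -0.3], [-0.2, -0.5], [-0.1, 0.5], [-0.1, 0.8]]
knob [0.00127476 0.02852795 0.14505667] [[ 0.5173 -0.0697  0.1451]] btn [[ 0.4641 -0.0384  0.091 ]]
```

{"name": "apply_moves", "arguments": {"dp": [[0.33,0.29,0],[0.33,0.29,0],[0.33,0.29,0],[0.33,0.29,0],[0,0,0]], "spin": [-0.08,0,0,0,0]}}

```text
t: 3.58
ee_pos: [0.5178, -0.0233, 0.2504]
ee_rot: [[-0.997, 0.083, -0.0], [0.083, 0.997, 0.0], [0.0, 0.0, -1.0]]
force: [0.0, -0.6, -0.1]
opening: 0.005
finger_force: 0.0
```

{"name": "apply_moves", "arguments": {"dp": [[0,0,0.6],[0,0,0.6],[0,0,0.5],[0,0,0.3],[0,0,0]], "spin": [0,0,0,0,0]}}

```text
t: 4.2
ee_pos: [0.519, -0.0249, 0.1292]
ee_rot: [[-0.996, 0.085, -0.002], [0.085, 0.996, 0.0], [0.002, 0.0, -1.0]]
force: [-0.1, -0.7, 0.3]
opening: 0.002
finger_force: 0.0
```

```bash
cat > st.py <<'E'
from h import *
o=get_obs();M=np.array([.513,-.098,-.106]);c,s=np.cos(M[2]),np.sin(M[2]);d=o['ee_pos'][:2]-M[:2]
print('t',round(o['t'],2),'machine xy mm',np.round([1e3*(c*d[0]+s*d[1]),1e3*(-s*d[0]+c*d[1])],1),'z',o['ee_pos'][2].round(4),'F',np.round(o['force'],1),np.round(o['ee_rot'][:,0],3))
E
python3 st.py; python3 - <<'E'
from h import *
im=capture('top');cv2.imwrite('pics/t1.png',cv2.resize(im[170:275,235:375,::-1],None,fx=5.5,fy=5.5,interpolation=cv2.INTER_CUBIC))
E
```

```text
t 4.2 machine xy mm [-1.7 73.3] z 0.1292 F [-0.1 -0.7  0.3] [-0.996  0.085  0.002]
```

View pics/t1.png

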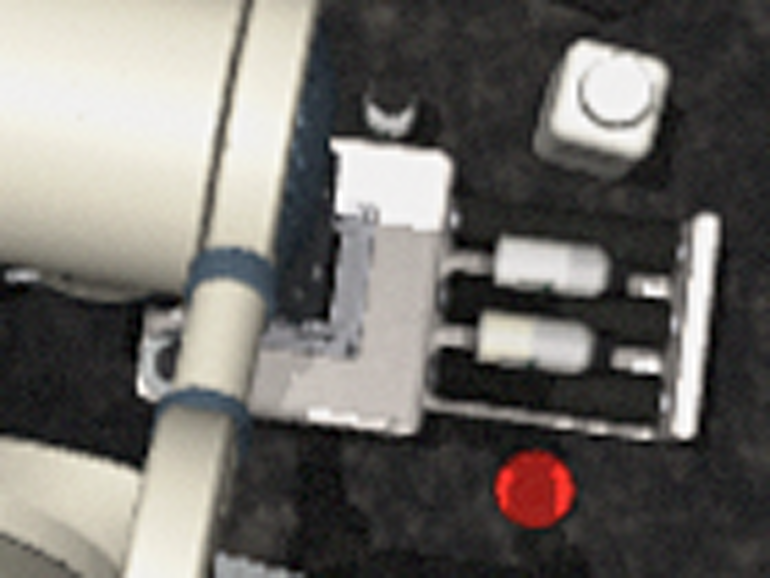

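{"name": "apply_moves", "arguments": {"dp": [[-0.04,-0.1,0],[0,-0.15,0],[0,-0.15,0],[0,-0.12,0],[0,-0.12,0]], "spin": [0.15,0,0,0,0]}}

```text
t: 4.88
ee_pos: [0.5183, -0.0639, 0.1301]
ee_rot: [[-0.994, 0.106, 0.0], [0.106, 0.994, 0.0], [-0.0, 0.0, -1.0]]
force: [0.8, 3.9, 3.2]
opening: 0.003
finger_force: 1.9
```

```bash
python3 st.py
```

```text
t 4.88 machine xy mm [ 1.7 34.5] z 0.1301 F [0.8 3.9 3.2] [-0.994  0.106 -0.   ]
```

{"name": "apply_moves", "arguments": {"dp": [[0,-0.12,0],[0,-0.12,0],[0,-0.12,0],[0,-0.1,0],[0,0,0]], "spin": [0,0,0,0,0]}}

```text
t: 5.5
ee_pos: [0.5153, -0.0913, 0.1299]
ee_rot: [[-0.994, 0.106, -0.0], [0.106, 0.994, -0.0], [0.0, -0.0, -1.0]]
force: [0.5, 1.7, 0.7]
opening: 0.002
finger_force: 0.8
```

```bash
python3 st.py
```

```text
t 5.5 machine xy mm [1.5 6.9] z 0.1299 F [0.5 1.7 0.7] [-0.994  0.106  0.   ]
```

{"name": "apply_moves", "arguments": {"dp": [[0,-0.05,0],[0,-0.04,0],[0,-0.02,0],[0,0,0]], "spin": [0,0,0,0]}}

```text
t: 6.0
ee_pos: [0.5146, -0.0974, 0.1298]
ee_rot: [[-0.994, 0.106, -0.0], [0.106, 0.994, 0.0], [0.0, 0.0, -1.0]]
force: [0.2, 1.1, -0.5]
opening: 0.007
finger_force: 1.2
```

```bash
python3 st.py
```

```text
t 6.0 machine xy mm [1.5 0.8] z 0.1298 F [ 0.2  1.1 -0.5] [-0.994  0.106  0.   ]
```

{"name": "apply_moves", "arguments": {"dp": [[0,-0.03,0],[0,-0.02,0],[0,0,0]], "spin": [0,0,0]}}

```text
t: 6.38
ee_pos: [0.5143, -0.1005, 0.1299]
ee_rot: [[-0.994, 0.106, -0.0], [0.106, 0.994, 0.0], [0.0, 0.0, -1.0]]
force: [-0.8, 1.9, -0.5]
opening: 0.003
finger_force: 1.3
```

```bash
python3 st.py
```

```text
t 6.38 machine xy mm [ 1.5 -2.3] z 0.1299 F [-0.8  1.9 -0.5] [-0.994  0.106  0.   ]
```

{"name": "apply_moves", "arguments": {"dp": [[0,-0.03,0],[0,-0.02,0],[0,0,0]], "spin": [0,0,0]}}

```text
t: 6.75
ee_pos: [0.514, -0.1035, 0.1299]
ee_rot: [[-0.994, 0.106, -0.0], [0.106, 0.994, -0.0], [0.0, -0.0, -1.0]]
force: [0.5, 3.4, -1.3]
opening: 0.004
finger_force: 1.3
```

```bash
python3 st.py
```

```text
t 6.75 machine xy mm [ 1.6 -5.4] z 0.1299 F [ 0.5  3.4 -1.3] [-0.994  0.106  0.   ]
```

{"name": "apply_moves", "arguments": {"dp": [[0,-0.03,0],[0,-0.02,0],[0,0,0]], "spin": [0,0,0]}}

```text
t: 7.12
ee_pos: [0.5137, -0.1065, 0.1299]
ee_rot: [[-0.994, 0.106, 0.0], [0.106, 0.994, -0.0], [-0.0, -0.0, -1.0]]
force: [0.3, 3.4, -0.8]
opening: 0.002
finger_force: 1.3
```

```bash
python3 st.py;  python3 - <<'E'
from h import *
im=capture('side');cv2.imwrite('pics/s1.png',cv2.resize(im[190:310,225:385,::-1],None,fx=5,fy=5,interpolation=cv2.INTER_CUBIC))
E
```

```text
t 7.12 machine xy mm [ 1.6 -8.4] z 0.1299 F [ 0.3  3.4 -0.8] [-0.994  0.106 -0.   ]
```

View pics/s1.png

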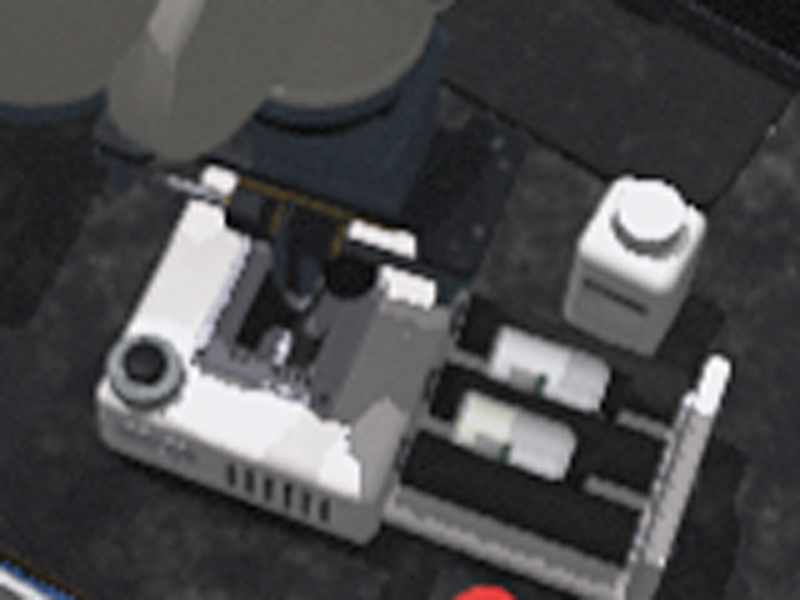

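The side view shows the knob at crop (350,275), tilted right, with the finger at its left (295,270). I'll solve the tilt from that pixel, corrected by the earlier side reading.

```bash
python3 - <<'E'
from h import *
M=[.513,-.0979,-.106]
def knob(a,b):
    v=np.array([np.tan(a),-np.tan(b),1]);return np.array([0,0,.008])+.14*v/np.linalg.norm(v)
g=lambda a,b:proj('side',m2w(M,knob(a,b)))[0]
q0=(np.array([184,102])+.5)/5-.5+[235,215]; q1=(np.array([350,275])+.5)/5-.5+[225,190]
off=q0-g(.009,-.205); r=least_squares(lambda v:g(*v)+off-q1,[0,.2]).x
print(off,r,knob(*r)*1e3)
E
```

```text
[-0.05197495  0.35974326] [-0.01466448  0.23083778] [ -1.99850999 -32.02777838 144.2726215 ]
```

{"name": "apply_moves", "arguments": {"dp": [[0,0.2,0],[0.45,0,0],[0.45,0,0],[0,-0.3,0],[0,-0.27,0]], "spin": [0,0,0,0,0]}}

```text
t: 7.8
ee_pos: [0.4579, -0.123, 0.1302]
ee_rot: [[-0.994, 0.105, 0.001], [0.105, 0.994, -0.001], [-0.001, -0.0, -1.0]]
force: [0.8, -0.3, 0.3]
opening: 0.006
finger_force: 0.0
```

{"name": "apply_moves", "arguments": {"dp": [[0,0,0],[-0.15,0,0],[-0.15,0,0],[-0.12,0,0],[-0.12,0,0]], "spin": [0,0,0,0,0]}}

```text
t: 8.43
ee_pos: [0.4902, -0.126, 0.1298]
ee_rot: [[-0.994, 0.106, -0.001], [0.106, 0.994, 0.0], [0.001, 0.0, -1.0]]
force: [-2.7, -0.3, 3.5]
opening: 0.005
finger_force: 1.5
```

```bash
python3 st.py
```

```text
t 8.43 machine xy mm [-19.8 -30.2] z 0.1298 F [-2.7 -0.3  3.5] [-0.994  0.106  0.001]
```

{"name": "apply_moves", "arguments": {"dp": [[-0.12,0,0],[-0.12,0,0],[-0.1,0,0],[-0.08,0,0],[0,0,0]], "spin": [0,0,0,0,0]}}

```text
t: 9.05
ee_pos: [0.5152, -0.1289, 0.1298]
ee_rot: [[-0.994, 0.106, 0.0], [0.106, 0.994, -0.0], [-0.0, -0.0, -1.0]]
force: [-2.0, -0.0, -1.4]
opening: 0.004
finger_force: 1.0
```

```bash
python3 st.py
```

```text
t 9.05 machine xy mm [  5.5 -30.5] z 0.1298 F [-2.  -0.  -1.4] [-0.994  0.106 -0.   ]
```

{"name": "apply_moves", "arguments": {"dp": [[-0.03,0,0],[-0.02,0,0],[-0.02,0,0],[0,0,0]], "spin": [0,0,0,0]}}

```text
t: 9.55
ee_pos: [0.5189, -0.1292, 0.1298]
ee_rot: [[-0.994, 0.106, -0.0], [0.106, 0.994, 0.0], [0.0, 0.0, -1.0]]
force: [-3.6, 1.2, -2.6]
opening: 0.003
finger_force: 2.0
```

```bash
python3 st.py
```

```text
t 9.55 machine xy mm [  9.2 -30.4] z 0.1298 F [-3.6  1.2 -2.6] [-0.994  0.106  0.   ]
```

{"name": "apply_moves", "arguments": {"dp": [[-0.02,0,0],[-0.02,0,0],[0,0,0]], "spin": [0,0,0]}}

```text
t: 9.93
ee_pos: [0.5207, -0.1293, 0.1296]
ee_rot: [[-0.994, 0.106, -0.002], [0.106, 0.994, 0.0], [0.002, 0.0, -1.0]]
force: [-6.2, 1.0, -3.4]
opening: 0.002
finger_force: 3.4
```

{"name": "apply_moves", "arguments": {"dp": [[-0.02,0,0],[0,0,0]], "spin": [0,0]}}

```text
t: 10.18
ee_pos: [0.5216, -0.1293, 0.1295]
ee_rot: [[-0.994, 0.106, -0.002], [0.106, 0.994, 0.001], [0.002, 0.0, -1.0]]
force: [-7.2, 1.2, -4.6]
opening: 0.008
finger_force: 4.0
```

```bash
python3 st.py
```

```text
t 10.18 machine xy mm [ 11.9 -30.2] z 0.1295 F [-7.2  1.2 -4.6] [-0.994  0.106  0.002]
```

{"name": "apply_moves", "arguments": {"dp": [[-0.02,0,0],[-0.02,0,0],[0,0,0]], "spin": [0,0,0]}}

```text
t: 10.55
ee_pos: [0.5233, -0.1294, 0.1292]
ee_rot: [[-0.994, 0.106, -0.004], [0.106, 0.994, 0.001], [0.004, 0.001, -1.0]]
force: [-11.2, 1.8, -5.3]
opening: 0.005
finger_force: 5.2
```

```bash
python3 st.py
```

```text
t 10.55 machine xy mm [ 13.6 -30.1] z 0.1292 F [-11.2   1.8  -5.3] [-0.994  0.106  0.004]
```

{"name": "apply_moves", "arguments": {"dp": [[0.4,0,0],[0.2,0,-0.4],[0,0,-0.8],[0,0,-0.8],[0,0,0]], "spin": [0,0,0,0,0]}}

```text
t: 11.18
ee_pos: [0.4919, -0.1271, 0.254]
ee_rot: [[-0.994, 0.106, 0.008], [0.106, 0.994, -0.003], [-0.009, -0.002, -1.0]]
force: [0.2, 0.2, -1.1]
opening: 0.007
finger_force: 0.0
```

{"name": "apply_moves", "arguments": {"dp": [[-0.6,0.15,0],[-0.6,0.15,0],[-0.6,0.15,0],[-0.2,0.15,0],[0,0,0]], "spin": [0,0,0,0,0]}}

```text
t: 11.8
ee_pos: [0.6126, -0.1025, 0.2493]
ee_rot: [[-0.994, 0.105, -0.0], [0.105, 0.994, 0.0], [0.0, 0.0, -1.0]]
force: [-0.1, 0.0, 0.4]
opening: 0.006
finger_force: 0.0
```

```bash
python3 st.py; python3 - <<'E'
from h import *
import pickle
p=camera_params('wrist');im=capture('wrist');pickle.dump(p,open('w3.pkl','wb'))
cv2.imwrite('pics/w3.png',cv2.resize(im[:,:,::-1],(800,600),interpolation=cv2.INTER_CUBIC))
M=[.513,-.0979,-.106]
def knob(a,b):
    v=np.array([np.tan(a),-np.tan(b),1]);return np.array([0,0,.008])+.14*v/np.linalg.norm(v)
for a in (.2,.24,.284): print(a,(proj('w',m2w(M,knob(a,.21)),p)+.5)/.7)
print((proj('w',m2w(M,[-.055,.054,.091]),p)+.5)/.7)
E
```

```text
t 11.8 machine xy mm [99.5  6.1] z 0.2493 F [-0.1  0.   0.4] [-0.994  0.105  0.   ]
0.2 [[345.31498619 169.16921682]]
0.24 [[346.35194518 179.86479052]]
0.284 [[347.62878288 191.31587612]]
[[496.99158036  24.3456665 ]]
```

View pics/w3.png

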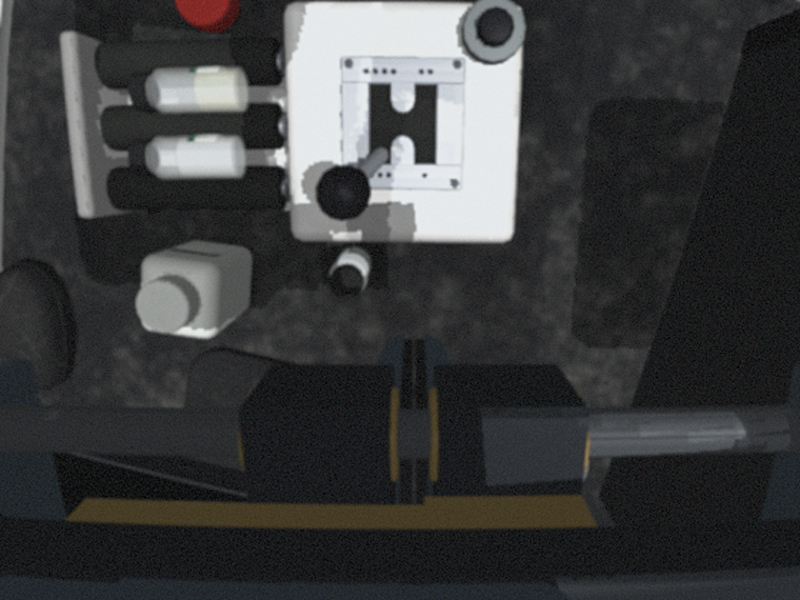

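The knob is at (343,191), which gives a tilt of about 0.28 rad far and 0.22 rad right: home in third. The vials, bottle and cap are unmoved. Next is the button.

{"name": "apply_moves", "arguments": {"dp": [[0.64,0.2,0],[0.64,0.2,0],[0.64,0.2,0],[0.64,0.2,0],[0,0,0]], "spin": [0,0,0,0,0]}}

```text
t: 12.48
ee_pos: [0.4614, -0.0383, 0.2502]
ee_rot: [[-0.994, 0.106, -0.001], [0.106, 0.994, 0.0], [0.001, 0.0, -1.0]]
force: [0.6, -1.3, 0.2]
opening: 0.005
finger_force: 0.0
```

{"name": "apply_moves", "arguments": {"dp": [[0,0,0.6],[0,0,0.7],[0,0,0.7],[0,0,0.4],[0,0,0]], "spin": [0,0,0,0,0]}}

```text
t: 13.1
ee_pos: [0.4638, -0.0393, 0.1049]
ee_rot: [[-0.994, 0.106, -0.003], [0.106, 0.994, 0.0], [0.003, 0.0, -1.0]]
force: [0.0, -1.1, 0.5]
opening: 0.006
finger_force: 0.0
```

```bash
python3 st.py
```

```text
t 13.1 machine xy mm [-55.2  53.2] z 0.1049 F [ 0.  -1.1  0.5] [-0.994  0.106  0.003]
```

{"name": "apply_moves", "arguments": {"dp": [[0,0,0.1],[0,0,0.1],[0,0,0.03],[0,0,0]], "spin": [0,0,0,0]}}

```text
t: 13.6
ee_pos: [0.4649, -0.039, 0.0923]
ee_rot: [[-0.994, 0.106, 0.0], [0.106, 0.994, -0.0], [-0.0, -0.0, -1.0]]
force: [0.3, -0.5, 0.3]
opening: 0.006
finger_force: 0.0
```

{"name": "apply_moves", "arguments": {"dp": [[0,0,0.04],[0,0,0.03],[0,0,0]], "spin": [0,0,0]}}

```text
t: 13.98
ee_pos: [0.465, -0.0391, 0.088]
ee_rot: [[-0.994, 0.106, 0.0], [0.106, 0.994, -0.0], [-0.0, -0.0, -1.0]]
force: [0.8, 0.1, 3.8]
opening: 0.006
finger_force: 1.8
```

{"name": "apply_moves", "arguments": {"dp": [[0,0,0.03],[0,0,0.03],[0,0,0]], "spin": [0,0,0]}}

```text
t: 14.35
ee_pos: [0.4651, -0.0391, 0.0856]
ee_rot: [[-0.994, 0.106, 0.002], [0.106, 0.994, -0.0], [-0.002, -0.0, -1.0]]
force: [-6.9, 1.5, 41.5]
opening: 0.004
finger_force: 20.5
```

The button bottomed out (z 0.0856, force jumped). I'll lift off.

{"name": "apply_moves", "arguments": {"dp": [[0,0,-0.1],[0,0,-0.4],[0,0,-0.8],[0.2,0,-0.8],[0.3,0,0]], "spin": [0,0,0,0,0]}}

```text
t: 14.98
ee_pos: [0.4364, -0.0362, 0.213]
ee_rot: [[-0.994, 0.106, 0.005], [0.106, 0.994, -0.001], [-0.005, -0.001, -1.0]]
force: [-0.3, 0.6, -0.9]
opening: 0.007
finger_force: 0.0
```

{"name": "apply_moves", "arguments": {"dp": [[0.3,0,0],[0,0,0],[0,0,0]], "spin": [0,0,0]}}

```text
t: 15.35
ee_pos: [0.4173, -0.034, 0.21]
ee_rot: [[-0.994, 0.106, -0.0], [0.106, 0.994, 0.0], [0.0, 0.0, -1.0]]
force: [0.4, 0.1, -0.1]
opening: 0.006
finger_force: 0.0
```

```bash
python3 st.py; python3 -c "
from station import *
print(job_done())"
```

```text
t 15.35 machine xy mm [-102.    53.5] z 0.21 F [ 0.4  0.1 -0.1] [-0.994  0.106  0.   ]
the job is handed in; nothing more can be done
None
```

I pushed the lever home into third gear, pressed the start button fully down and released it, and handed the job in at 15.4 s with the arm clear; the hand-in gave no verdict, and I took no picture after the button press.

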